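# Set the router lift three turns up from its bottom stop

### The arm

A 7-joint arm with a two-finger parallel gripper is mounted at the origin on the work surface. World frame = base frame: x ahead of the robot, y to its left, z up, the work surface at z = 0. Lengths are in m, angles in rad, forces in N, time in s.
With the tool pointing down it reaches from about 0.4 to 0.875 m from the base axis. Payload 4.4 kg.
Tool frame: the origin (TCP) lies at the very end of the fingers, on their centre line; the grasp point (between the pads) lies 19 mm behind it; z points along the fingers, y is the line along which they close (so a half turn about z gives the same grasp; the last joint's range is limited). The gripper opens to 85 mm and grips with 20 to 120 N. Pads are 22 mm wide; open, the fingers measure 114 mm over their backs; the gripper's body (76 mm by 85 mm) begins 54 mm behind the grasp point. The pads swing forward as they close: fully open they stand 13 mm farther back than shut.
Start: joints at [1.055, 0.628, 0.038, 1.517, -0.027, 0.996, -0.02], TCP at [0.283, -0.585, 0.231] pointing down, gripper open.
Joint ranges: [-3.06, 3.06], [-0.37, 2.12], [-1.25, 1.32], [0.18, 2.47], [-1.1, 4.24], [0.23, 1.98], [-2.94, 2.94]. Speed limits (rad/s): [2.57, 2.57, 3.14, 3.14, 3.14, 3.14, 3.14].

### API

Orientations are given as a 3x3 rotation matrix whose columns are the frame's x, y, z axes.
In Python, from bench import r gives the robot as it stands.
- The arm moves only by the tool servo_tool, never from a script. Its argument "steps" is text: rows parted by semicolons, each of 7 numbers parted by spaces: the closure, from 0 (fully open) to 1 (shut), then the shift along the tool's x, y, z in cm, then the turn, a rotation vector about the tool's x, y, z in rad. In form: claw x y z wx wy wz; .... A call has exactly 5 rows; each row shifts and turns the commanded pose from where the row before left it, along the tool's axes as they then stand; what a row does not reach is not made up. A row lasts 1/12 s, in which the tool goes at most 41.7 mm and 7.16 degrees, less where a joint would pass 70% of its speed; a pose out of reach is approached as far as the arm can. A call is refused whole if a number of a shift passes 4.17 or a number of a turn 0.125, either way. A call with a gripper value outside its range is refused whole. The fingers move at their own pace and stop on an object; "newtons" is the grip in N (left out, the last holds). Time passes only in rows, so rows that do not move let the fingers close, or fill a call up. It gives the time, the measured TCP pose, the force, the opening and the grip force at its end, in the units of the state.
- r.read_state(): the state, without advancing time (a new reading comes with each control period).
- r.snapshot(name): name is "scene" or "side" or "wrist"; returns a dict with "pixels" (384x512x3 uint8, red, green, blue), "intrinsics" (3x3 intrinsics, pixels), "rvec" (rotation vector, rad) and "tvec" (3), from world to camera coordinates, as OpenCV has them. Camera axes: x right, y down, z forward; pixel columns grow to the right and rows downward; lengths in m; the calibration is good to about 2 mm. A picture is of the moment at which its call begins. There is no depth.
- r.close_job(): hands the job in; it is judged then, once.
The state is a dict: "clock": time; "q": joint angles; "dq": joint speeds; "effort": joint torques, N m; "ee_pos": TCP position; "orientation": TCP orientation; "force": force on the tool from outside, world axes, zero at the start; "moment": the same for the moment, N m; "opening": finger opening in m; "finger_force": force on a finger pad.
Only numpy, scipy, OpenCV 4.12 (cv2) and the standard library are available. Lean on these libraries where they do the work, as an engineer would, in place of code of your own. Each camera call takes 0.05 s, during which the arm holds its last target. There are 200 camera calls.

### The job

Fit the crank from the wooden rack into the square socket of the router lift, pressed fully home, and wind the cutter down until you feel it come up against its bottom stop, without forcing it. Then raise the cutter exactly three full turns of the crank from there, let go, and leave the crank standing in the socket. Leave everything else on the bench as it lies.

Things in the scene. Friction and masses are not known exactly. Their poses are not given: they have to be found in the camera images.
- router_table: Router table top: fixed white board 300 x 360 mm, 36 mm thick, with an aluminium lift plate 236 x 298 mm let in flush. Origin: centre of its underside; x points to its fence (plywood, 62 mm tall, near face at x = +99), z up. The lift's socket is at x = -52, y = +85 mm, the cutter at x = +25, y = -30 mm.
- socket (a point): Centre of the mouth of the lift's socket: a square hole 21.5 mm wide, 31 mm deep, in a round steel spindle head 52 mm across inside a dark collar; the mouth is 37 mm above the bench. z up; x and y run along the hole's sides and turn with the spindle. Turning takes about 0.2 to 0.3 N m (3 to 5 N at the crank's handle).
- collar: Fixed dark bearing collar, 74 mm across, round the spindle head, flush with the plate. Origin: its centre, on the spindle's axis, at the plate's face (36 mm above the bench); z up; its heading means nothing. The spindle turns down to a firm bottom stop inside the lift. At the start it is 0.2 to 0.75 turns above the stop; nothing shows where the stop is.
- cutter_tip (a point): Top centre of the cutter, an upright steel bit 19 mm across in the plate's round opening. Clockwise turning of the spindle (seen from above) raises it 1 mm a turn, counter-clockwise lowers it. At the bottom stop it is level with the plate's face, and the spindle will not turn further; more than about 30 N at the crank's handle against the stop damages the lift. z up.
- crank: The lift's crank, loose, about 0.46 kg, standing in the rack. Origin: centre of its flange's underside, on the shank's axis (45 mm above the bench in the rack); z up, x along the arm to the handle. Flange 46 mm across, z = 0 to 8; flat arm 22 mm wide, z = 10 to 18, out to x = 83. Home in the socket, the flange lies on the spindle head, origin at the socket's mouth.
- shank_foot (a point): Foot of the crank's square shank, 26 mm below the crank's origin. The shank is 20 mm wide, sides parallel to the crank's x and y, its lowest 6 mm tapered to 14 mm. It fits the socket in four headings a quarter turn apart, with about 9 degrees of turning play from one side to the other.
- boss_mid (a point): Middle of the crank's square boss, 22 x 22 mm, sides parallel to the crank's x and y, over the shank: z = 18 to 40 mm of the crank; this point is 30 mm above the crank's origin. Carry the crank by it, gripped across the crank's y.
- handle_mid (a point): Middle of the crank's upright wooden handle, 23 mm across, 50 mm tall, which spins freely on the arm about its own upright axis, so it can be held while winding with the gripper's heading unchanged. 70 mm from the crank's axis (crank x = 70), 48 mm above the crank's origin; the handle runs from 19.5 to 69.5 mm above the origin.
- bit_rack: Fixed wooden rack 140 x 90 mm, 45 mm tall, that holds the crank and three spare router bits (up to 38 mm above it). Origin: centre of its underside, x along its length. The crank's round hole is 34 mm across, 34 mm deep, at x = -38 mm; the bits stand at x = +30 to +54 mm. It stands to the left or right of the router table.
- rosette: Loose carved wooden rosette, 120 mm across, 40 mm tall, on the other side of the router table from the rack. Origin: centre of its underside. Not to be moved.
- mallet: Loose square-headed carving mallet lying on the bench, head 110 x 75 x 75 mm, handle 150 mm along its -x. Origin: under the junction of head and handle. Not to be moved.
- gouge_wide: Loose gouge lying on the bench, 230 mm long, 26 mm tall, edge 24 mm wide. Origin: under the front of its handle. Not to be moved.
- gouge_narrow: Loose gouge lying on the bench, 240 mm long, 26 mm tall, edge 10 mm wide. Origin: under the front of its handle. Not to be moved.
- dust_brush: Loose dusting brush lying on the bench, 200 mm long. Origin: its middle, at the underside. Not to be moved.
- collet_wrench: Loose open-ended collet wrench, 150 mm long, 20 mm tall, lying on the lift plate. Origin: its middle, at the underside. Not to be moved.
- setup_bar: Loose brass setup bar, 80 x 12 x 12 mm, lying on the lift plate. Origin: centre of its underside. Not to be moved.
Things that resemble listed ones, but are neither listed nor needed, are in the scene too. What is shaped like the crank but pink or yellow is not meant.

How it is judged:
On the way, in this order (a step that is already met when the one before it is completed fails the run):
1. the crank is fully home in the lift's socket (z of crank in the frame of socket below 0.003 m and horizontal distance between crank and socket below 0.003 m and angle between crank's own z axis and vertical below 0.06 rad), for 0.2 s.
2. the cutter has been wound down to its bottom stop (z of cutter_tip in the frame of router_table below 0.03605 m), for 0.1 s.
At the end, for the whole second after the job is handed in: The cutter stands three full turns (3 mm) above its bottom stop, within a tenth of a turn (0.1 mm); the crank stands at rest, fully home (within 3 mm) and upright in the socket, and nothing is held (all of step 1 and z of cutter_tip in the frame of router_table between 0.0389 and 0.0391 m and linear speed of crank below 0.02 m/s and angular speed of crank below 0.1 rad/s); the robot touches nothing.
It fails at once if the lift is forced: the crank is driven against it with more than about 30 N at the handle (contact force between crank and collar above 260 N).
It fails at once if a bystander (rosette, mallet, gouge, brush, collet wrench or setup bar) is moved more than 30 mm (distance of any of rosette, mallet, gouge_wide, gouge_narrow, dust_brush, collet_wrench, setup_bar from where it was at the start of the episode above 0.03 m).
It also fails if it takes over 72 s, if anything falls off the work surface, if the arm or the gripper's body presses on something with over 40 N, if the wrist force passes 120 N, or if a joint passes its speed limit or range.

## Working session

There is one attempt and no reset: what is moved stays moved. The work goes in short steps, Python scripts to look and compute and a tool call to move; the robot and the scene stay as the last step left them, time stands still between calls to the robot, and variables do not carry over. Pictures are saved under pics/ and viewed, at most 10 in all, crops included, and the job is handed in when it is done.

Besides the shell and the picture viewer there is one more tool, called as name(argument=value, ...), one argument or row to a line, values as JSON. servo_tool: Moves the arm, as the interface text tells. Its arguments: {"type":"object","properties":{"steps":{"type":"string"},"newtons":{"type":"number"}},"required":["steps"]}

```bash
mkdir -p pics; ls; python3 - <<'E'
from bench import r
import cv2,numpy as np
np.set_printoptions(precision=4,suppress=True)
for n in("scene","side"):
    s=r.snapshot(n);cv2.imwrite(f"pics/{n}0.png",s["pixels"][:,:,::-1])
    R=cv2.Rodrigues(np.array(s["rvec"]))[0];print(n,-R.T@np.ravel(s["tvec"]),R[2],np.array(s["intrinsics"])[0])
st=r.read_state();print(st["clock"],st["ee_pos"],np.array(st["orientation"]))
E
```

```text
pics
scene [ 0.8799 -0.5348  1.2542] [-0.2964  0.3942 -0.8699] [486.2405   0.     256.8536]
side [-0.3113 -0.9075  1.406 ] [ 0.4394  0.5199 -0.7326] [495.6675   0.     243.5159]
0.1 [ 0.2824 -0.5848  0.2305] [[ 0.9005  0.4348 -0.0008]
 [ 0.4348 -0.9005  0.0016]
 [ 0.     -0.0018 -1.    ]]
```

```bash
python3 - <<'E'
import cv2
for n in("scene","side"):
    i=cv2.imread(f"pics/{n}0.png");cv2.imwrite(f"pics/{n}0b.png",cv2.resize(i,(800,600),interpolation=cv2.INTER_CUBIC))
E
```

```text
(no output)
```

View pics/scene0b.png

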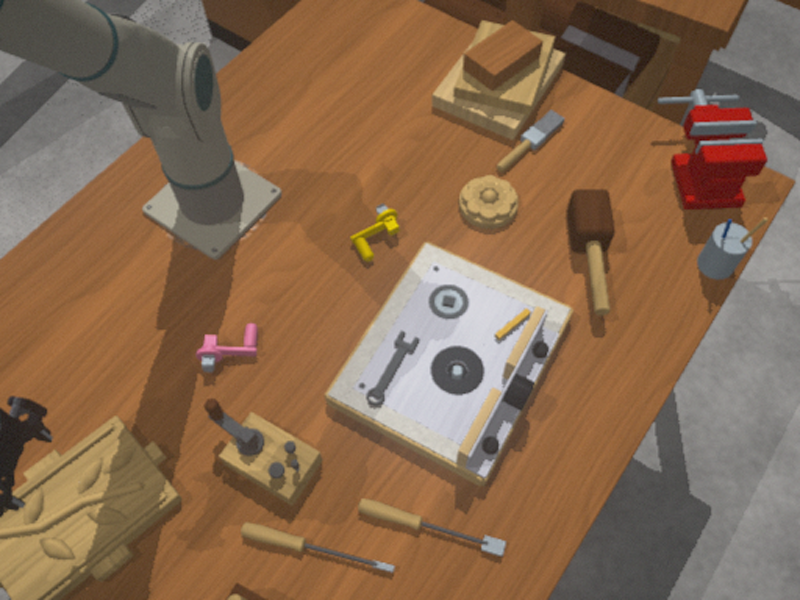

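View pics/side0b.png

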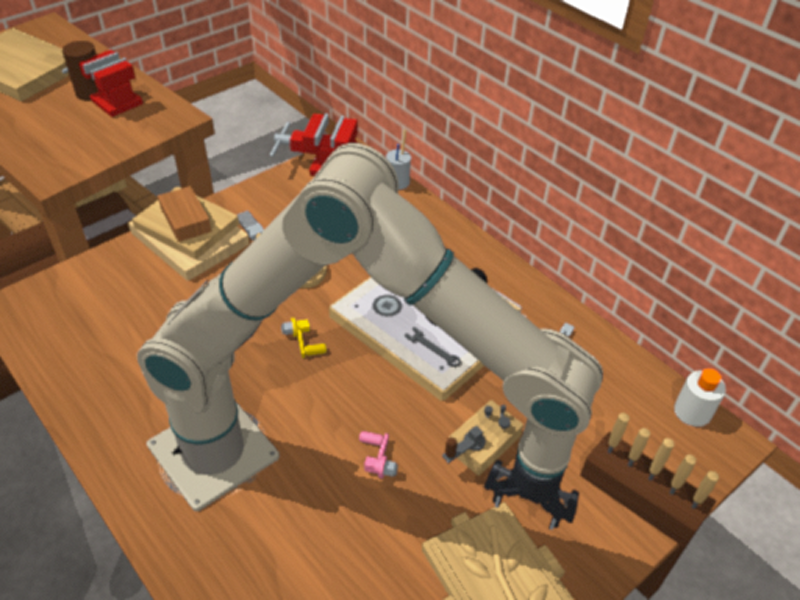

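The scene view shows the crank in the rack at about (250,440) with its handle at (214,410), and the socket at (448,302). The side view shows the same layout, with the arm partly covering the table. I'll enlarge the rack and the socket next.

```bash
python3 - <<'E'
import cv2,numpy as np
a=cv2.imread("pics/scene0.png");b=cv2.imread("pics/side0.png")
def c(i,x,y,w,h,k):return cv2.resize(i[y:y+h,x:x+w],None,fx=k,fy=k,interpolation=cv2.INTER_CUBIC)
# rack scene (120..210,245..325), socket scene(265..309,175..212), rack side(280..340,250..305), socket side
o=np.zeros((600,800,3),np.uint8)
def put(im,x,y):o[y:y+im.shape[0],x:x+im.shape[1]]=im
put(c(a,125,250,80,60,5),0,0);put(c(a,267,173,40,40,10)[:, :400],400,0)
put(c(b,280,250,60,40,5),0,400-80);put(c(b,230,180,40,28,7),400,404)
cv2.imwrite("pics/crop1.png",o)
E
```

```text
(no output)
```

View pics/crop1.png

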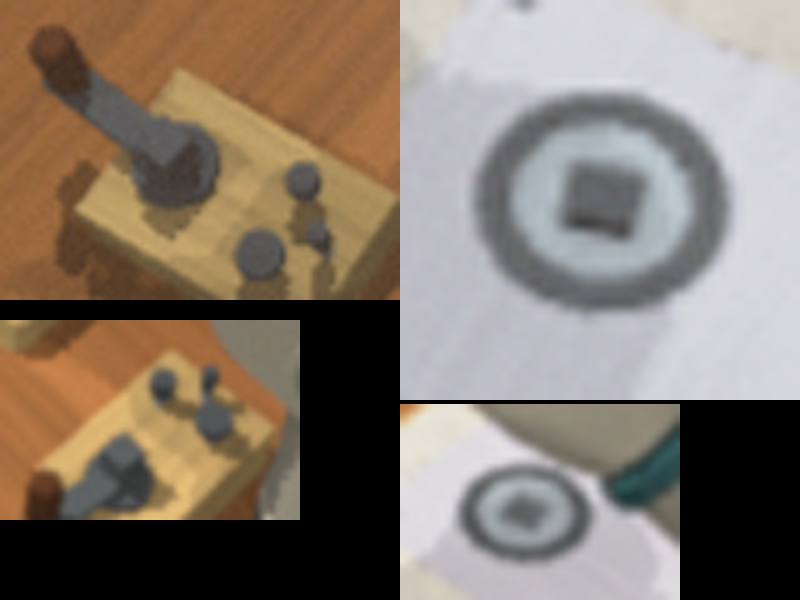

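The crop shows the handle top at (55,45), flange centre about (175,165), collar centre (601,201) and socket square corners near (568,158), (650,168), (632,238), (558,227). In the side view, the collar is at (525,513).

```bash
cat > h.py <<'E'
from bench import r
import cv2,numpy as np
np.set_printoptions(precision=4,suppress=True)
def ray(s,uv):
    R=cv2.Rodrigues(np.array(s["rvec"]))[0];K=np.array(s["intrinsics"],float)
    return -R.T@np.ravel(s["tvec"]),R.T@np.linalg.inv(K)@[uv[0],uv[1],1]
def P(s,uv,z):
    c,d=ray(s,uv);return c+d*(z-c[2])/d[2]
def proj(s,p):
    R=cv2.Rodrigues(np.array(s["rvec"]))[0]
    return cv2.projectPoints(np.array(p,float).reshape(-1,3),np.array(s["rvec"],float),np.array(s["tvec"],float),np.array(s["intrinsics"],float),None)[0][:,0]
def rel(pt,R):  # displacement to world pt in tool axes, cm
    st=r.read_state();return np.array(st["orientation"]).T@(np.array(pt)-st["ee_pos"])*100
E
python3 - <<'E'
from h import *
s=r.snapshot("scene");b=r.snapshot("side")
f=lambda u,v,x,y,k,ox=0,oy=0:((u-ox+.5)/k-.5+x,(v-oy+.5)/k-.5+y)
A=lambda u,v:f(u,v,125,250,5)
B=lambda u,v:f(u,v,267,173,10,400,0)
h=P(s,A(55,42),.1145);fl=P(s,A(175,165),.049);print("handle",h,"flange",fl,np.linalg.norm((h-fl)[:2]),np.degrees(np.arctan2(*(h-fl)[1::-1])))
print("rack corners",[P(s,A(*q),.045) for q in((180,68),(77,208),(398,195))])
print("collar",P(s,B(601,201),.036),"side",P(b,f(525,513,230,180,7,400,404),.036))
c=[P(s,B(*q),.037) for q in((568,158),(650,168),(632,238),(558,227))];print(c,np.mean(c,0))
for i in range(4):
    d=c[(i+1)%4]-c[i];print(np.linalg.norm(d),np.degrees(np.arctan2(d[1],d[0]))%90)
print("side handle",P(b,f(45,475,280,250,5,0,320),.1145),"flange",P(b,f(120,478,280,250,5,0,320),.049))
E
```

```text
handle [ 0.3531 -0.3461  0.1145] flange [ 0.4202 -0.349   0.049 ] 0.06709771731494962 177.50210765937106
rack corners [array([ 0.385 , -0.3066,  0.045 ]), array([ 0.393 , -0.3953,  0.045 ]), array([ 0.5228, -0.2931,  0.045 ])]
collar [0.5324 0.0705 0.036 ] side [0.5334 0.0691 0.036 ]
[array([0.5168, 0.0763, 0.037 ]), array([0.538 , 0.0873, 0.037 ]), array([0.5468, 0.0651, 0.037 ]), array([0.5275, 0.0557, 0.037 ])] [0.5323 0.0711 0.037 ]
0.023853941358324096 27.62646283158254
0.02391671249963279 21.533792498145985
0.021439552853110087 25.97620676122051
0.02316448069997172 27.34161085138679
side handle [ 0.3523 -0.3451  0.1145] flange [ 0.4222 -0.3489  0.049 ]
```

servo_tool(
  steps="0 2.28 -1.52 0 0 0 0;0 2.28 -1.52 0 0 0 0;0 2.28 -1.52 0 0 0 0;0 2.28 -1.52 0 0 0 0;0 2.28 -1.52 0 0 0 0",
)

```text
clock: 0.62
ee_pos: [0.3526, -0.4661, 0.2312]
orientation: [[0.901, 0.435, -0.0], [0.435, -0.901, 0.0], [0.0, -0.0, -1.0]]
force: [0.2, -0.2, 0.4]
opening: 0.0854
finger_force: 0.0
```

servo_tool(
  steps="0 2.28 -1.52 0 0 0 0;0 2.28 -1.52 0 0 0 0;0 2.28 -1.52 0 0 0 0;0 2.28 -1.52 0 0 0 0;0 2.28 -1.52 0 0 0 0",
)

```text
clock: 1.03
ee_pos: [0.4223, -0.3481, 0.2313]
orientation: [[0.901, 0.435, -0.0], [0.435, -0.901, 0.0], [-0.0, -0.0, -1.0]]
force: [0.7, 0.6, -0.7]
opening: 0.0853
finger_force: 0.0
```

servo_tool(
  steps="0 0 0 0 0 0 0.1;0 0 0 0 0 0 0.1;0 0 0 0 0 0 0.1;0 0 0 0 0 0 0.1;0 0 0 0 0 0 0.1",
)

```text
clock: 1.45
ee_pos: [0.4219, -0.3492, 0.2312]
orientation: [[0.998, -0.055, -0.0], [-0.055, -0.998, 0.0], [-0.0, -0.0, -1.0]]
force: [0.1, 0.6, 0.4]
opening: 0.0856
finger_force: 0.0
```

```bash
python3 - <<'E'
from h import *
w=r.snapshot("wrist");cv2.imwrite("pics/w1.png",cv2.resize(w["pixels"][:,:,::-1],(800,600),interpolation=cv2.INTER_CUBIC))
st=r.read_state();print(st["clock"],st["ee_pos"],np.array(st["orientation"]))
k=800/512
for z,n in((.1145,"handle"),):print(n,proj(w,[.353,-.3458,z])*k)
print("boss",proj(w,[.421,-.349,.085])*k)
E
```

```text
1.5 [ 0.4219 -0.3492  0.2312] [[ 0.9983 -0.0591 -0.0002]
 [-0.0591 -0.9983  0.0001]
 [-0.0002 -0.0001 -1.    ]]
handle [[400.029  390.2702]]
boss [[399.1496 279.5086]]
```

View pics/w1.png

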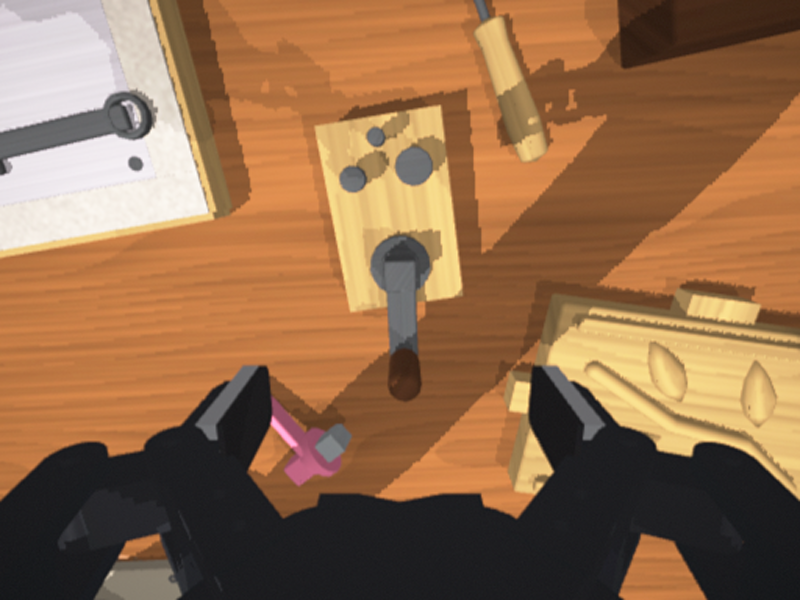

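The wrist view shows the crank directly below: flange centre about (400,266), arm running down to the handle top at (405,382). It agrees with the scene estimate, so I'm descending.

```bash
python3 - <<'E'
from h import *
w=r.snapshot("wrist");k=.64
print("flange",P(w,(400*k,266*k),.050),"handle top",P(w,(405*k,384*k),.1145), "rack", [P(w,(a*k,b*k),.045) for a,b in((316,126),(441,106),(462,296),(350,311))])
E
```

```text
flange [ 0.4229 -0.3497  0.05  ] handle top [ 0.3574 -0.349   0.1145] rack [array([ 0.5263, -0.2964,  0.045 ]), array([ 0.5341, -0.3851,  0.045 ]), array([ 0.3949, -0.3969,  0.045 ]), array([ 0.3879, -0.3079,  0.045 ])]
```

servo_tool(
  steps="0 0 0 4 0 0 0;0 0 0 4 0 0 0;0 0 0 4 0 0 0;0 0 0 3 0 0 0;0 0 0 1.6 0 0 0",
)

```text
clock: 1.97
ee_pos: [0.4201, -0.3477, 0.0617]
orientation: [[0.999, -0.047, -0.004], [-0.047, -0.999, 0.004], [-0.004, -0.004, -1.0]]
force: [-0.4, -0.8, 0.4]
opening: 0.0852
finger_force: 0.0
```

servo_tool(
  newtons=60,
  steps="0 0 0 0.7 0 0 0;0.5 0 0 0 0 0 0;1 0 0 0 0 0 0;1 0 0 0 0 0 0;1 0 0 0 0 0 0",
)

```text
clock: 2.38
ee_pos: [0.4228, -0.3501, 0.0598]
orientation: [[0.999, -0.05, 0.002], [-0.05, -0.999, -0.002], [0.003, 0.002, -1.0]]
force: [-0.5, -0.2, -0.6]
opening: 0.0388
finger_force: 0.0
```

servo_tool(
  steps="1 0 0 0 0 0 0;1 0 0 0 0 0 0;1 0 0 0 0 0 0;1 0 0 0 0 0 0;1 0 0 0 0 0 0",
)

```text
clock: 2.8
ee_pos: [0.4227, -0.3497, 0.0602]
orientation: [[0.999, -0.05, 0.002], [-0.05, -0.999, -0.001], [0.002, 0.001, -1.0]]
force: [-0.7, 1.7, 8.2]
opening: 0.0253
finger_force: 58.5
```

servo_tool(
  newtons=60,
  steps="1 0 0 0 0 0 0;1 0 0 0 0 0 0;1 0 0 0 0 0 0;1 0 0 0 0 0 0;1 0 0 0 0 0 0",
)

```text
clock: 3.22
ee_pos: [0.4227, -0.3497, 0.0602]
orientation: [[0.999, -0.05, 0.002], [-0.05, -0.999, -0.001], [0.002, 0.001, -1.0]]
force: [-0.8, 0.7, 8.1]
opening: 0.0254
finger_force: 58.5
```

```bash
python3 - <<'E'
from h import *
w=r.snapshot("wrist");cv2.imwrite("pics/w2.png",cv2.resize(w["pixels"][100:,100:412,::-1],None,fx=2.1,fy=2.1,interpolation=cv2.INTER_CUBIC))
st=r.read_state();print(st["clock"],st["ee_pos"],st["force"],st["moment"],st["opening"],st["finger_force"])
E
```

```text
3.2667 [ 0.4227 -0.3497  0.0602] [-0.7887  0.9441  9.0994] [ 0.3483  0.1756 -0.0481] 0.025093374508596052 58.46573531627655
```

View pics/w2.png

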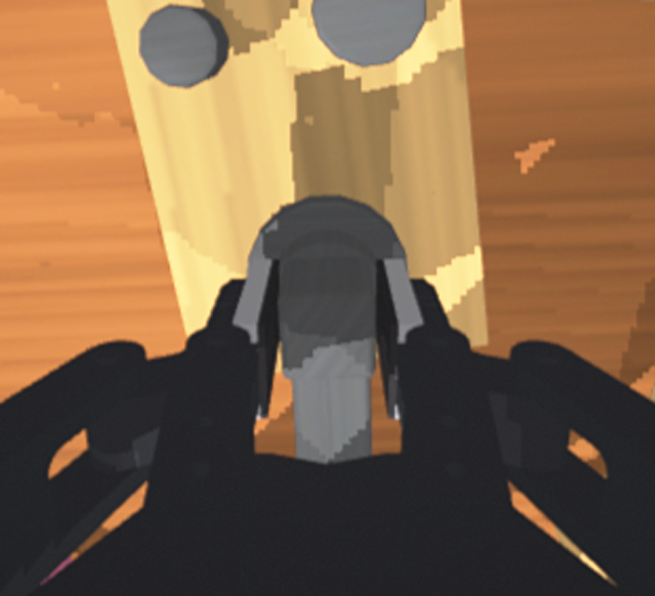

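The boss sits squarely between the pads, with the arm running toward the camera bottom. I'm lifting.

servo_tool(
  newtons=80,
  steps="1 0 0 -0.3 0 0 0;1 0 0 -0.5 0 0 0;1 0 0 -0.7 0 0 0;1 0 0 -1.5 0 0 0;1 0 0 -1.5 0 0 0",
)

```text
clock: 3.68
ee_pos: [0.4213, -0.3489, 0.1036]
orientation: [[0.999, -0.05, -0.001], [-0.05, -0.999, 0.001], [-0.001, -0.001, -1.0]]
force: [-0.6, 0.4, -4.6]
opening: 0.0242
finger_force: 79.0
```

servo_tool(
  steps="1 0 0 -1.5 0 0 0;1 0 0 -1.5 0 0 0;1 0 0 -1 0 0 0;1 0 0 -0.5 0 0 0;1 0 0 0 0 0 0",
)

```text
clock: 4.1
ee_pos: [0.4224, -0.3497, 0.1494]
orientation: [[0.999, -0.05, 0.002], [-0.05, -0.999, -0.001], [0.002, 0.001, -1.0]]
force: [0.7, -0.7, -4.6]
opening: 0.0237
finger_force: 79.1
```

```bash
python3 - <<'E'
from h import *
w=r.snapshot("wrist");cv2.imwrite("pics/w3.png",cv2.resize(w["pixels"][100:,100:412,::-1],None,fx=2.1,fy=2.1,interpolation=cv2.INTER_CUBIC))
s=r.snapshot("scene");st=r.read_state();print(st["clock"],st["ee_pos"],st["force"],st["moment"],st["opening"],st["finger_force"])
b=r.snapshot("side")
p=st["ee_pos"]
o=[]
for c in(s,b):
    u,v=proj(c,p)[0].astype(int);print(u,v);i=c["pixels"][v-40:v+40,u-50:u+50,::-1];o.append(cv2.resize(i,(400,320),interpolation=cv2.INTER_CUBIC))
cv2.imwrite("pics/lift.png",np.hstack(o))
E
```

```text
4.2 [ 0.4216 -0.349   0.1479] [-0.7464  1.4572 -4.3485] [-0.0085 -0.0499  0.0582] 0.024083016122532178 78.98673892021179
152 269
306 263
```

View pics/lift.png

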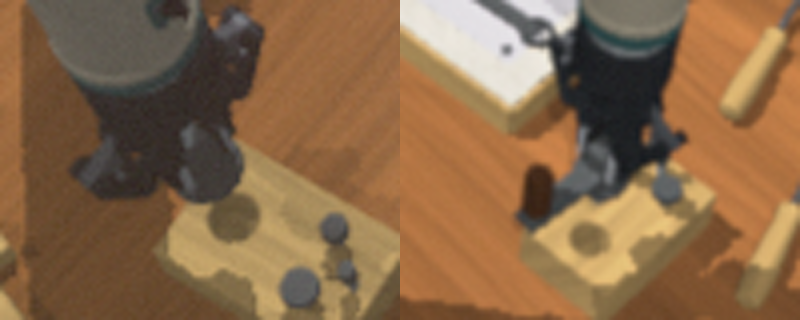

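The crank is clear of the rack and hangs upright in the grip; the lift force is 4.5 N. I'll go next to the socket and stop 11 cm short of it for an accurate wrist view.

servo_tool(
  steps="1 -0.1 -1.5 -0.2 0 0 0;1 -0.14 -2.8 -0.2 0 0 0;1 -0.14 -2.8 -0.2 0 0 0;1 -0.14 -2.8 -0.2 0 0 0;1 -0.14 -2.8 -0.2 0 0 0",
)

```text
clock: 4.67
ee_pos: [0.4208, -0.2201, 0.1577]
orientation: [[0.999, -0.05, -0.002], [-0.05, -0.999, 0.001], [-0.002, -0.001, -1.0]]
force: [0.3, -0.3, -3.5]
opening: 0.0238
finger_force: 79.2
```

servo_tool(
  steps="1 -0.14 -2.8 0 0 0 0;1 -0.14 -2.8 0 0 0 0;1 -0.14 -2.8 0 0 0 0;1 -0.14 -2.8 0 0 0 0;1 -0.14 -2.8 0 0 0 0",
)

```text
clock: 5.08
ee_pos: [0.4208, -0.0801, 0.1579]
orientation: [[0.999, -0.05, -0.001], [-0.05, -0.999, 0.0], [-0.001, -0.0, -1.0]]
force: [0.4, 0.0, -4.0]
opening: 0.0237
finger_force: 79.2
```

servo_tool(
  steps="1 -0.14 -2.8 0 0 0 0;1 -0.14 -2.8 0 0 0 0;1 -0.14 -2.8 0 0 0 0;1 -0.14 -2.8 0 0 0 0;1 -0.14 -2.8 0 0 0 0",
)

```text
clock: 5.5
ee_pos: [0.4207, 0.0599, 0.1579]
orientation: [[0.999, -0.05, -0.001], [-0.05, -0.999, -0.0], [-0.001, 0.0, -1.0]]
force: [1.4, 0.0, -4.9]
opening: 0.0235
finger_force: 79.2
```

servo_tool(
  steps="1 0 -1.3 0 0 0 0;1 0 0 0 0 0 0;1 0 0 0 0 0 0;1 0 0 0 0 0 0;1 0 0 0 0 0 0",
)

```text
clock: 5.92
ee_pos: [0.422, 0.07, 0.1582]
orientation: [[0.999, -0.052, -0.001], [-0.052, -0.999, -0.001], [-0.001, 0.001, -1.0]]
force: [-0.4, -0.6, -4.0]
opening: 0.0237
finger_force: 79.2
```

```bash
python3 - <<'E'
from h import *
w=r.snapshot("wrist");st=r.read_state();print(st["clock"],st["ee_pos"],st["force"],st["orientation"])
u,v=proj(w,[.5328,.0702,.037])[0];print(u,v)
u0,v0=int(u)-50,int(max(0,v-45));print(u0,v0)
o=cv2.resize(w["pixels"][v0:v0+90,u0:u0+100,::-1],(600,540),interpolation=cv2.INTER_CUBIC)
full=cv2.resize(w["pixels"][:,:,::-1],(200,150))
cv2.imwrite("pics/w4.png",np.hstack([o,np.vstack([full,np.zeros((390,200,3),np.uint8)])]))
g=w["pixels"].astype(int)
E
```

```text
5.9667 [0.4222 0.07   0.1582] [-0.5123 -0.1171 -3.6317] [[ 0.9986 -0.0524 -0.0004]
 [-0.0524 -0.9986 -0.0005]
 [-0.0004  0.0005 -1.    ]]
248.5203674720571 61.35059583523066
198 16
```

View pics/w4.png

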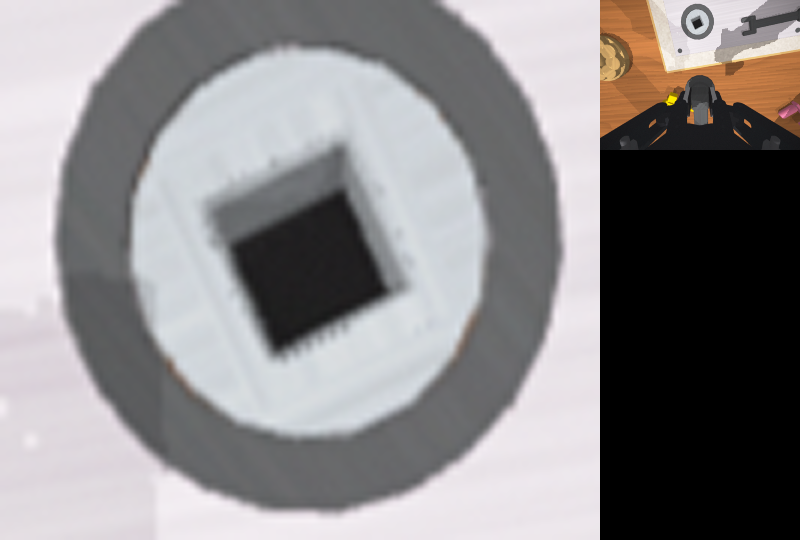

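The crop shows mouth corners at (207,207), (343,143), (410,288), (277,357), and the head's rim centred at (309,241).

```bash
python3 - <<'E'
from h import *
w=r.snapshot("wrist")
f=lambda u,v:((u+.5)/6-.5+198,(v+.5)/6-.5+16)
c=[P(w,f(*q),.037) for q in((207,207),(343,143),(410,288),(277,357))]
print(np.mean(c,0),"head",P(w,f(309,241),.037))
for i in range(4):
    d=c[(i+1)%4]-c[i];print(np.linalg.norm(d),np.degrees(np.arctan2(d[1],d[0]))%90)
st=r.read_state();R=np.array(st["orientation"]);print(np.degrees(np.arctan2(R[1,0],R[0,0])))
# hole in rack seen at start of grasp: crank offset check from scene hole not needed
E
```

```text
[0.5362 0.0694 0.037 ] head [0.5374 0.0694 0.037 ]
0.02124862227681029 19.965226331148173
0.021374112592953704 24.057123341055387
0.02159678684026456 22.63312557493755
0.022357139321056065 23.043092376157425
-3.000689792989007
```

servo_tool(
  steps="1 2.25 -0.1 0 0 0 0;1 2.25 -0.1 0 0 0 0;1 2.25 -0.1 0 0 0 0;1 2.25 -0.1 0 0 0 0;1 2.25 -0.1 0 0 0 0",
)

```text
clock: 6.43
ee_pos: [0.5358, 0.0695, 0.1582]
orientation: [[0.999, -0.052, -0.0], [-0.052, -0.999, -0.0], [-0.0, 0.0, -1.0]]
force: [-0.2, -1.1, -4.5]
opening: 0.0237
finger_force: 79.2
```

servo_tool(
  steps="1 0 0 0 0 0 -0.089;1 0 0 0 0 0 -0.089;1 0 0 0 0 0 -0.089;1 0 0 0 0 0 -0.089;1 0 0 0 0 0 -0.089",
)

```text
clock: 6.85
ee_pos: [0.5347, 0.0694, 0.158]
orientation: [[0.922, 0.387, -0.001], [0.387, -0.922, -0.0], [-0.001, 0.0, -1.0]]
force: [0.2, 0.4, -3.6]
opening: 0.0235
finger_force: 79.2
```

servo_tool(
  steps="1 0 0 2 0 0 0;1 0 0 2 0 0 0;1 0 0 1.5 0 0 0;1 0 0 1 0 0 0;1 0 0 0 0 0 0",
)

```text
clock: 7.27
ee_pos: [0.5334, 0.0695, 0.0913]
orientation: [[0.924, 0.383, -0.004], [0.383, -0.924, -0.001], [-0.004, -0.001, -1.0]]
force: [-0.1, -1.1, -4.1]
opening: 0.0236
finger_force: 79.1
```

```bash
python3 - <<'E'
from h import *
s=r.snapshot("scene");b=r.snapshot("side");st=r.read_state();R=np.array(st["orientation"])
print(st["clock"],st["ee_pos"],st["force"],np.degrees(np.arctan2(R[1,0],R[0,0])),rel([.535,.0695,.0931],0))
o=[]
for c in(s,b):
    u,v=proj(c,[.535,.07,.045])[0].astype(int);print(u,v);i=c["pixels"][v-40:v+40,u-50:u+50,::-1];o.append(cv2.resize(i,(400,320),interpolation=cv2.INTER_CUBIC))
cv2.imwrite("pics/pre.png",np.hstack(o))
E
```

```text
7.3667 [0.5351 0.07   0.0933] [ 0.1745 -0.0782 -3.6145] 22.574927533063462 [-0.0263  0.046   0.0214]
287 191
247 193
```

View pics/pre.png

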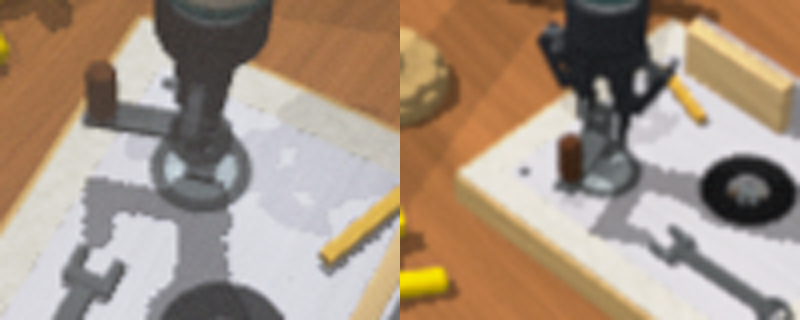

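The crank is over the socket, with its handle to the upper left. I'm lowering it with force checks.

servo_tool(
  steps="1 0 0 0.6 0 0 0;1 0 0 0.5 0 0 0;1 0 0 0.4 0 0 0;1 0 0 0.3 0 0 0;1 0 0 0.2 0 0 0",
)

```text
clock: 7.78
ee_pos: [0.5349, 0.0705, 0.073]
orientation: [[0.923, 0.385, -0.0], [0.385, -0.923, -0.0], [-0.0, -0.0, -1.0]]
force: [0.4, -0.9, -4.6]
opening: 0.0238
finger_force: 79.3
```

servo_tool(
  steps="1 0 0 0.1 0 0 0;1 0 0 0.1 0 0 0;1 0 0 0.1 0 0 0;1 0 0 0 0 0 0;1 0 0 0 0 0 0",
)

```text
clock: 8.2
ee_pos: [0.5351, 0.0703, 0.0703]
orientation: [[0.923, 0.384, 0.0], [0.384, -0.923, -0.0], [0.0, 0.0, -1.0]]
force: [0.9, -0.7, -4.6]
opening: 0.0237
finger_force: 79.2
```

The foot is 8 mm below the mouth and there's no contact force, so it's in the hole.

servo_tool(
  steps="1 0 0 0.3 0 0 0;1 0 0 0.3 0 0 0;1 0 0 0.3 0 0 0;1 0 0 0.2 0 0 0;1 0 0 0.2 0 0 0",
)

```text
clock: 8.62
ee_pos: [0.5351, 0.0702, 0.0571]
orientation: [[0.923, 0.384, 0.0], [0.384, -0.923, -0.0], [0.0, 0.0, -1.0]]
force: [0.4, -2.4, -2.6]
opening: 0.0241
finger_force: 79.7
```

servo_tool(
  steps="1 0 0 0.15 0 0 0;1 0 0 0.15 0 0 0;1 0 0 0.1 0 0 0;1 0 0 0.1 0 0 0;1 0 0 0 0 0 0",
)

```text
clock: 9.03
ee_pos: [0.5355, 0.0704, 0.0525]
orientation: [[0.923, 0.384, 0.001], [0.384, -0.923, -0.0], [0.001, 0.0, -1.0]]
force: [0.5, -2.8, -0.8]
opening: 0.0238
finger_force: 80.4
```

servo_tool(
  steps="1 0 0 0.05 0 0 0;1 0 0 0.05 0 0 0;1 0 0 0.05 0 0 0;1 0 0 0.05 0 0 0;1 0 0 0 0 0 0",
)

```text
clock: 9.45
ee_pos: [0.5356, 0.0703, 0.0522]
orientation: [[0.923, 0.384, 0.002], [0.384, -0.923, 0.0], [0.002, 0.0, -1.0]]
force: [-2.3, -4.3, 16.4]
opening: 0.0238
finger_force: 83.6
```

servo_tool(
  steps="1 0 0 0.05 0 0 0;1 0 0 0.05 0 0 0;1 0 0 0 0 0 0;1 0 0 0 0 0 0;1 0 0 0 0 0 0",
)

```text
clock: 9.87
ee_pos: [0.5356, 0.0703, 0.0521]
orientation: [[0.923, 0.384, 0.002], [0.384, -0.923, 0.0], [0.002, 0.0, -1.0]]
force: [-5.0, -3.4, 23.0]
opening: 0.0237
finger_force: 85.1
```

The crank is home at TCP z 0.052. I'll find the stop by twisting the boss under a light grip. At 40 N the pads can pass on only about 0.9 N m, against the 2.1 N m limit, so this limits the torque by itself. First I check the joint room.

servo_tool(
  newtons=40,
  steps="1 0 0 -0.1 0 0 0;1 0 0 -0.08 0 0 0;1 0 0 0 0 0 0;1 0 0 0 0 0 0;1 0 0 0 0 0 0",
)

```text
clock: 10.28
ee_pos: [0.5356, 0.0703, 0.0523]
orientation: [[0.923, 0.384, 0.001], [0.384, -0.923, 0.0], [0.001, 0.0, -1.0]]
force: [-1.4, -3.9, 10.7]
opening: 0.0237
finger_force: 82.6
```

```bash
python3 - <<'E'
from h import *
st=r.read_state();print(st["clock"],np.array(st["q"]),st["force"],st["moment"],st["opening"])
E
```

```text
10.2833 [-0.2177  0.7428  0.0536  1.9652 -0.0857  0.4343 -1.2767] [-1.3775 -3.856  10.6837] [-0.6162  0.3658 -0.0046] 0.023694849842552847
```

servo_tool(
  newtons=40,
  steps="0.6 0 0 0 0 0 0;0.6 0 0 0 0 0 0;1 0 0 0 0 0 0;1 0 0 0 0 0 0;1 0 0 0 0 0 0",
)

```text
clock: 10.7
ee_pos: [0.5355, 0.0703, 0.0516]
orientation: [[0.923, 0.384, 0.001], [0.384, -0.923, -0.0], [0.001, 0.001, -1.0]]
force: [-0.0, -2.9, 6.1]
opening: 0.027
finger_force: 39.0
```

servo_tool(
  steps="1 0 0 0 0 0 0;1 0 0 0 0 0 -0.05;1 0 0 0 0 0 -0.06;1 0 0 0 0 0 -0.06;1 0 0 0 0 0 -0.06",
)

```text
clock: 11.12
ee_pos: [0.5358, 0.0699, 0.0515]
orientation: [[0.81, 0.586, 0.001], [0.586, -0.81, -0.0], [0.001, 0.001, -1.0]]
force: [0.4, -3.2, 4.7]
opening: 0.0267
finger_force: 39.1
```

```bash
cat > st.py <<'E'
from h import *
st=r.read_state();R=np.array(st["orientation"])
print(st["clock"],"q7",st["q"][6],"head",np.degrees(np.arctan2(R[1,0],R[0,0])),np.array(st["ee_pos"]),np.array(st["force"]),np.array(st["moment"]),"effort7",st["effort"][6],st["opening"],st["finger_force"])
E
python3 st.py
```

```text
11.1167 q7 -1.1310507057409138 head 35.88943105149296 [0.5358 0.0699 0.0515] [ 0.3814 -3.2033  4.7073] [-0.6836 -0.0521 -0.2406] effort7 -0.2465945016592741 0.026685762582998936 39.06300902366638
```

servo_tool(
  steps="1 0 0 0 0 0 -0.08;1 0 0 0 0 0 -0.08;1 0 0 0 0 0 -0.08;1 0 0 0 0 0 -0.08;1 0 0 0 0 0 -0.08",
)

```text
clock: 11.53
ee_pos: [0.5358, 0.0699, 0.0515]
orientation: [[0.517, 0.856, 0.001], [0.856, -0.517, -0.0], [0.0, 0.001, -1.0]]
force: [0.8, -2.8, 4.8]
opening: 0.0268
finger_force: 39.0
```

```bash
python3 st.py
```

```text
11.5333 q7 -0.8778502013482 head 58.85827964392529 [0.5358 0.0699 0.0515] [ 0.8004 -2.8331  4.8202] [-0.6642 -0.1578 -0.213 ] effort7 -0.40976308286190033 0.026772300264007433 39.012629985809326
```

servo_tool(
  steps="1 0 0 0 0 0 -0.08;1 0 0 0 0 0 -0.08;1 0 0 0 0 0 -0.08;1 0 0 0 0 0 -0.08;1 0 0 0 0 0 -0.08",
)

```text
clock: 11.95
ee_pos: [0.5358, 0.0699, 0.0516]
orientation: [[0.143, 0.99, 0.001], [0.99, -0.143, -0.001], [-0.0, 0.001, -1.0]]
force: [1.2, -2.3, 4.1]
opening: 0.0271
finger_force: 39.0
```

```bash
python3 st.py
```

```text
11.95 q7 -0.6203187761623683 head 81.77462470398748 [0.5358 0.0699 0.0516] [ 1.2082 -2.332   4.1428] [-0.612  -0.0757 -0.2593] effort7 -0.42677493765950203 0.027116066519562717 39.02304947376251
```

servo_tool(
  steps="1 0 0 0 0 0 -0.06;1 0 0 0 0 0 -0.06;1 0 0 0 0 0 -0.06;1 0 0 0 0 0 -0.06;1 0 0 0 0 0 -0.06",
)

```text
clock: 12.37
ee_pos: [0.5358, 0.0699, 0.0516]
orientation: [[-0.155, 0.988, 0.001], [0.988, 0.155, -0.001], [-0.001, 0.001, -1.0]]
force: [0.4, -2.9, 5.1]
opening: 0.0267
finger_force: 39.1
```

```bash
python3 st.py
```

```text
12.3667 q7 -0.4225508462135782 head 98.9070338976424 [0.5358 0.0699 0.0516] [ 0.4371 -2.8647  5.1055] [-0.5841 -0.2533 -0.2259] effort7 -0.2788289822638035 0.02674297515948226 39.063103795051575
```

servo_tool(
  steps="1 0 0 0 0 0 -0.06;1 0 0 0 0 0 -0.06;1 0 0 0 0 0 -0.06;1 0 0 0 0 0 -0.06;1 0 0 0 0 0 -0.06",
)

```text
clock: 12.78
ee_pos: [0.5358, 0.0699, 0.0516]
orientation: [[-0.44, 0.898, 0.001], [0.898, 0.44, -0.001], [-0.001, 0.001, -1.0]]
force: [0.9, -3.0, 3.8]
opening: 0.027
finger_force: 39.1
```

```bash
python3 st.py
```

```text
12.7833 q7 -0.2181072109858083 head 116.09827994203341 [0.5358 0.0699 0.0516] [ 0.8962 -3.0293  3.8064] [-0.5606 -0.1877 -0.1853] effort7 -0.29598651453852654 0.026997398205017106 39.0856397151947
```

servo_tool(
  steps="1 0 0 0 0 0 -0.06;1 0 0 0 0 0 -0.06;1 0 0 0 0 0 -0.06;1 0 0 0 0 0 -0.06;1 0 0 0 0 0 -0.06",
)

```text
clock: 13.2
ee_pos: [0.5359, 0.0699, 0.0516]
orientation: [[-0.685, 0.729, 0.001], [0.729, 0.685, -0.001], [-0.001, 0.0, -1.0]]
force: [1.6, -3.0, 5.3]
opening: 0.0268
finger_force: 39.1
```

```bash
python3 st.py
```

```text
13.2 q7 -0.00689153911046193 head 133.22811154792225 [0.5359 0.0699 0.0516] [ 1.5777 -3.0097  5.3081] [-0.5947 -0.2245 -0.7692] effort7 0.21768847480416298 0.02683604123117236 39.06744360923767
```

servo_tool(
  steps="1 0 0 0 0 0 -0.06;1 0 0 0 0 0 -0.06;1 0 0 0 0 0 -0.06;1 0 0 0 0 0 -0.06;1 0 0 0 0 0 -0.06",
)

```text
clock: 13.62
ee_pos: [0.532, 0.072, 0.0513]
orientation: [[-0.871, 0.492, -0.005], [0.492, 0.871, 0.001], [0.005, -0.002, -1.0]]
force: [-9.4, 1.9, 12.0]
opening: 0.0267
finger_force: 40.3
```

```bash
python3 st.py
```

```text
13.6167 q7 0.21334230898798864 head 150.5397640491046 [0.532  0.072  0.0513] [-9.3666  1.8827 11.9928] [ 0.3775  2.0949 -0.129 ] effort7 -0.49312714487314224 0.026668671663644755 40.276251996983774
```

At heading about 130° the torque jumped to 0.77 N m, so the stop was reached. In the second call the grip slipped harmlessly. I'll release, rise and look at the crank's heading.

servo_tool(
  steps="0 0 0 -0.2 0 0 0;0 0 0 0 0 0 0;0 0 0 0 0 0 0;0 0 0 -2 0 0 0;0 0 0 -4 0 0 0",
)

```text
clock: 14.03
ee_pos: [0.5323, 0.0696, 0.1102]
orientation: [[-0.869, 0.494, -0.008], [0.494, 0.869, -0.001], [0.006, -0.005, -1.0]]
force: [0.5, -0.6, 0.6]
opening: 0.0844
finger_force: 0.0
```

servo_tool(
  steps="0 0 0 -4 0 0 0;0 0 0 -4 0 0 0;0 0 0 -3 0 0 0;0 0 0 0 0 0 0;0 0 0 0 0 0 0",
)

```text
clock: 14.45
ee_pos: [0.5364, 0.0706, 0.225]
orientation: [[-0.869, 0.495, 0.004], [0.495, 0.869, 0.0], [-0.004, 0.002, -1.0]]
force: [0.2, -0.2, -0.3]
opening: 0.0857
finger_force: 0.0
```

```bash
python3 st.py; python3 - <<'E'
from h import *
o=[]
for n in("scene","side","wrist"):
    c=r.snapshot(n);u,v=proj(c,[.534,.07,.07])[0].astype(int);print(n,u,v)
    np.savez("/tmp/"+n,**c)
    u0,v0=max(0,u-50),max(0,v-60)
    if n=="wrist":i=c["pixels"][:,:,::-1];o.append(cv2.resize(i,(400,300)))
    else:
        i=c["pixels"][v0:v0+75,u0:u0+100,::-1];o.append(cv2.resize(i,(400,300),interpolation=cv2.INTER_CUBIC))
    print(u0,v0)
cv2.imwrite("pics/stop.png",np.vstack([np.hstack(o[:2]),np.hstack([o[2],o[2]*0])]))
E
```

```text
14.45 q7 0.4179351303902832 head 150.31847031252505 [0.5364 0.0706 0.225 ] [ 0.1554 -0.2069 -0.3421] [-0.0104  0.0562 -0.0172] effort7 0.04825162352062762 0.08574564671344283 0.0
scene 287 187
237 127
side 247 188
197 128
wrist 255 175
205 115
```

View pics/stop.png

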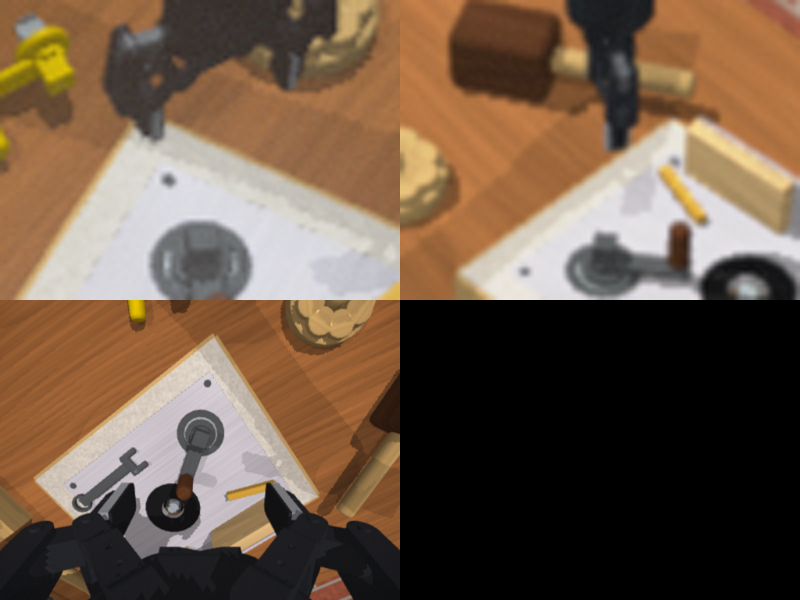

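The crank is upright and home. Its handle now points toward the cutter, about (183,490) in the wrist tile. I'll measure the handle numerically by colour.

```bash
python3 - <<'E'
from h import *
C=np.array([.535,.070])
for n in("scene","side","wrist"):
    c=dict(np.load("/tmp/"+n+".npz"));hsv=cv2.cvtColor(c["pixels"],cv2.COLOR_RGB2HSV)
    u,v=proj(c,[C[0]+.048,C[1]-.051,.085])[0].astype(int);w=28
    m=np.zeros(hsv.shape[:2],np.uint8)
    sl=np.s_[v-w:v+w,u-w:u+w];h=hsv[sl]
    m[sl]=((h[...,0]<14)&(h[...,1]>100)&(h[...,2]<140)).astype(np.uint8)
    k,l,stt,ce=cv2.connectedComponentsWithStats(m);
    j=1+np.argmax(stt[1:,4]);print(n,(u,v),stt[j],ce[j])
    yy,xx=np.where(l==j)
    best=[]
    for th in np.arange(280,350,1.):
        t=np.radians(th);H=C+.07*np.array([np.cos(t),np.sin(t)])
        a=np.linspace(0,2*np.pi,40);pts=np.array([[H[0]+.0115*np.cos(q),H[1]+.0115*np.sin(q),z] for q in a for z in(.0565,.1065)])
        hull=cv2.convexHull((proj(c,pts)*16).astype(np.int32)).reshape(-1,1,2)
        mm=np.zeros_like(m);cv2.fillPoly(mm,[hull],1,shift=4)
        best.append((np.sum(mm&(l==j))/np.sum(mm|(l==j)),th))
    print(sorted(best)[-3:])
E
```

```text
Traceback (most recent call last):
ValueError: attempt to get argmax of an empty sequence
```

```bash
cat > fit.py <<'E'
from h import *
def fit(c,C,name,lo,hi):
    hsv=cv2.cvtColor(c["pixels"],cv2.COLOR_RGB2HSV).astype(int);best=[]
    m=((hsv[...,0]<16)|(hsv[...,0]>170))&(hsv[...,1]>90)&(hsv[...,2]<135)
    roi=np.zeros(m.shape,np.uint8);u,v=proj(c,[*C,.05])[0].astype(int)
    cv2.circle(roi,(u,v),int(120*abs(np.linalg.norm(proj(c,[C[0],C[1]+.07,.05])[0]-(u,v)))/70*1.0),1,-1)
    m=m&(roi>0)
    for th in np.arange(lo,hi,1.):
        t=np.radians(th);H=C+.07*np.array([np.cos(t),np.sin(t)])
        a=np.linspace(0,2*np.pi,40);pts=np.array([[H[0]+.0115*np.cos(q),H[1]+.0115*np.sin(q),z] for q in a for z in(.0565,.1065)])
        mm=np.zeros(m.shape,np.uint8);cv2.fillPoly(mm,[cv2.convexHull((proj(c,pts)*16).astype(np.int32))],1,shift=4)
        mm=mm>0;best.append((round(np.sum(mm&m)/max(1,np.sum(mm|m)),3),th))
    print(name,m.sum(),sorted(best)[-4:])
E
python3 - <<'E'
from fit import *
for n in("scene","side","wrist"):
    c=dict(np.load("/tmp/"+n+".npz"));
    for C in((.535,.070),(.533,.070)):fit(c,np.array(C),n,270,360)
E
```

```text
scene 8 [(np.float64(0.013), np.float64(317.0)), (np.float64(0.013), np.float64(318.0)), (np.float64(0.014), np.float64(305.0)), (np.float64(0.014), np.float64(310.0))]
scene 11 [(np.float64(0.013), np.float64(316.0)), (np.float64(0.013), np.float64(317.0)), (np.float64(0.013), np.float64(318.0)), (np.float64(0.013), np.float64(319.0))]
side 42 [(np.float64(0.433), np.float64(313.0)), (np.float64(0.433), np.float64(317.0)), (np.float64(0.438), np.float64(304.0)), (np.float64(0.438), np.float64(316.0))]
side 42 [(np.float64(0.438), np.float64(304.0)), (np.float64(0.438), np.float64(309.0)), (np.float64(0.447), np.float64(305.0)), (np.float64(0.447), np.float64(313.0))]
wrist 626 [(np.float64(0.71), np.float64(314.0)), (np.float64(0.745), np.float64(311.0)), (np.float64(0.747), np.float64(313.0)), (np.float64(0.75), np.float64(312.0))]
wrist 629 [(np.float64(0.707), np.float64(315.0)), (np.float64(0.72), np.float64(312.0)), (np.float64(0.753), np.float64(314.0)), (np.float64(0.754), np.float64(313.0))]
```

The crank stands at heading about 312.5°, which matches the stop. It needs three turns clockwise plus the 9° of play, so it should finish near 303°. I'll grip the handle now.

servo_tool(
  steps="0.3 -3.3 -1.1 0 0 0 0;0.3 -3.3 -1.15 0 0 0 0;0.3 0 0 0 0 0 0;0.3 0 0 4 0 0 0;0.3 0 0 3.5 0 0 0",
)

```text
clock: 15.02
ee_pos: [0.5819, 0.0178, 0.1466]
orientation: [[-0.868, 0.496, 0.001], [0.496, 0.868, 0.0], [-0.001, 0.001, -1.0]]
force: [-0.2, -1.0, -0.4]
opening: 0.0598
finger_force: 0.0
```

```bash
python3 st.py; python3 - <<'E'
from h import *
w=r.snapshot("wrist")
hsv=cv2.cvtColor(w["pixels"],cv2.COLOR_RGB2HSV).astype(int)
m=(((hsv[...,0]<16)|(hsv[...,0]>170))&(hsv[...,1]>90)&(hsv[...,2]<135)).astype(np.uint8)
k,l,s,c=cv2.connectedComponentsWithStats(m);o=np.argsort(-s[1:,4])[:5]+1
print("expected handle top",proj(w,[.5823,.0184,.1065]),"mid",proj(w,[.5823,.0184,.08]))
for j in o:print(s[j],c[j])
E
```

```text
15.0167 q7 0.4581111091878027 head 150.27051058187573 [0.5819 0.0178 0.1466] [-0.2005 -0.9999 -0.3581] [-0.0759  0.0278 -0.0222] effort7 0.4504716955125332 0.05980715779215108 0.0
expected handle top [[256.4426 212.0631]] mid [[256.3275 200.1624]]
[ 441  189   71  113 4172] [487.8624 251.0724]
[ 241  183   30   43 1042] [255.7188 204.8253]
[ 98 328  51  56 971] [122.8157 361.7065]
[  0   0  71  60 727] [32.4856 24.7318]
[  0   0  41  33 666] [13.7312 10.0616]
```

Image confirms the handle is centred between the fingers. I'm descending and closing.

servo_tool(
  newtons=40,
  steps="0.3 0 0 4 0 0 0;0.3 0 0 2.5 0 0 0;0.3 0 0 1.5 0 0 0;0.5 0 0 0 0 0 0;1 0 0 0 0 0 0",
)

```text
clock: 15.48
ee_pos: [0.5804, 0.0186, 0.0674]
orientation: [[-0.87, 0.494, -0.003], [0.494, 0.87, 0.0], [0.002, -0.001, -1.0]]
force: [0.9, 0.5, 1.0]
opening: 0.0366
finger_force: 0.0
```

servo_tool(
  steps="1 0 0 0 0 0 0;1 0 0 0 0 0 0;1 0 0 0 0 0 0;1 0 0 0 0 0 0;1 0 0 0 0 0 0",
)

```text
clock: 15.9
ee_pos: [0.5818, 0.0185, 0.0691]
orientation: [[-0.869, 0.494, 0.002], [0.494, 0.869, 0.0], [-0.001, 0.001, -1.0]]
force: [-0.9, 0.1, 2.3]
opening: 0.022
finger_force: 39.5
```

```bash
python3 st.py; python3 - <<'E'
from h import *
st=r.read_state();R=np.array(st["orientation"]);d=R.T@(np.array(st["ee_pos"])-[.535,.07,.0])
psi=np.degrees(np.arctan2(d[1],d[0]));print(psi,np.hypot(*d[:2]))
for k in range(30):
    a=np.radians(197.8+6+90+12*k);print("1 %.2f %.2f 0 0 0 0;"%(1.463*np.cos(a),1.463*np.sin(a)),end="\n" if k%5==4 else "")
E
```

```text
15.9 q7 0.37771368172782704 head 150.38252112152887 [0.5818 0.0185 0.0691] [-0.8785  0.0682  2.2937] [0.1502 0.1748 0.0435] effort7 0.00012335723567957757 0.021958924829559502 39.514596462249756
-161.93258699458733 0.06965459491603547
1 0.59 -1.34 0 0 0 0;1 0.86 -1.19 0 0 0 0;1 1.08 -0.98 0 0 0 0;1 1.26 -0.74 0 0 0 0;1 1.39 -0.46 0 0 0 0;
1 1.45 -0.16 0 0 0 0;1 1.46 0.15 0 0 0 0;1 1.39 0.45 0 0 0 0;1 1.27 0.73 0 0 0 0;1 1.09 0.98 0 0 0 0;
1 0.86 1.18 0 0 0 0;1 0.60 1.33 0 0 0 0;1 0.31 1.43 0 0 0 0;1 0.01 1.46 0 0 0 0;1 -0.30 1.43 0 0 0 0;
1 -0.59 1.34 0 0 0 0;1 -0.86 1.19 0 0 0 0;1 -1.08 0.98 0 0 0 0;1 -1.26 0.74 0 0 0 0;1 -1.39 0.46 0 0 0 0;
1 -1.45 0.16 0 0 0 0;1 -1.46 -0.15 0 0 0 0;1 -1.39 -0.45 0 0 0 0;1 -1.27 -0.73 0 0 0 0;1 -1.09 -0.98 0 0 0 0;
1 -0.86 -1.18 0 0 0 0;1 -0.60 -1.33 0 0 0 0;1 -0.31 -1.43 0 0 0 0;1 -0.01 -1.46 0 0 0 0;1 0.30 -1.43 0 0 0 0;
```

A quick confirming nudge of 2 mm counter-clockwise, then clockwise.

servo_tool(
  steps="1 -0.04 0.1 0 0 0 0;1 -0.04 0.1 0 0 0 0;1 0 0 0 0 0 0;1 0 0 0 0 0 0;1 0 0 0 0 0 0",
)

```text
clock: 16.32
ee_pos: [0.5822, 0.0186, 0.0687]
orientation: [[-0.869, 0.495, -0.001], [0.495, 0.869, -0.002], [0.0, -0.003, -1.0]]
force: [-3.7, -2.4, 7.7]
opening: 0.0221
finger_force: 40.1
```

```bash
python3 st.py
```

```text
16.3167 q7 0.3775765914313274 head 150.3450292407123 [0.5822 0.0186 0.0687] [-3.6906 -2.3871  7.7293] [-0.3395  0.8291 -0.0304] effort7 0.008707633533049375 0.022102898308803787 40.08092164993286
```

servo_tool(
  steps="1 -0.06 0.14 0 0 0 0;1 -0.06 0.14 0 0 0 0;1 0 0 0 0 0 0;1 0 0 0 0 0 0;1 0 0 0 0 0 0",
)

```text
clock: 16.73
ee_pos: [0.5829, 0.0188, 0.0684]
orientation: [[-0.869, 0.495, -0.005], [0.495, 0.869, -0.005], [0.002, -0.007, -1.0]]
force: [-7.4, -4.4, 9.5]
opening: 0.0218
finger_force: 40.4
```

```bash
python3 st.py
```

```text
16.7333 q7 0.37769796334064193 head 150.29753656610612 [0.5829 0.0188 0.0684] [-7.4177 -4.4374  9.5269] [-0.7583  1.6021  0.0163] effort7 0.014392627053894103 0.021823005445005046 40.35812437534332
```

It's firmly at the stop: 8.6 N with only 0.7 mm of motion. I'll take the nudge back and wind one turn up.

servo_tool(
  steps="1 0.1 -0.24 0 0 0 0;1 0.1 -0.24 0 0 0 0;1 0 0 0 0 0 0;1 0 0 0 0 0 0;1 0 0 0 0 0 0",
)

```text
clock: 17.15
ee_pos: [0.5819, 0.0183, 0.0687]
orientation: [[-0.869, 0.494, 0.001], [0.494, 0.869, -0.0], [-0.001, 0.0, -1.0]]
force: [-1.4, 0.2, 6.6]
opening: 0.0219
finger_force: 39.8
```

servo_tool(
  steps="1 0.59 -1.34 0 0 0 0;1 0.86 -1.19 0 0 0 0;1 1.08 -0.98 0 0 0 0;1 1.26 -0.74 0 0 0 0;1 1.39 -0.46 0 0 0 0",
)

```text
clock: 17.57
ee_pos: [0.5156, 0.0028, 0.069]
orientation: [[-0.869, 0.495, 0.006], [0.495, 0.869, 0.001], [-0.005, 0.004, -1.0]]
force: [4.2, -0.1, 3.1]
opening: 0.022
finger_force: 39.7
```

servo_tool(
  steps="1 1.45 -0.16 0 0 0 0;1 1.46 0.15 0 0 0 0;1 1.39 0.45 0 0 0 0;1 1.27 0.73 0 0 0 0;1 1.09 0.98 0 0 0 0",
)

```text
clock: 17.98
ee_pos: [0.4662, 0.0533, 0.0688]
orientation: [[-0.869, 0.495, 0.002], [0.495, 0.869, -0.003], [-0.003, -0.001, -1.0]]
force: [1.2, -3.9, 7.1]
opening: 0.0221
finger_force: 40.3
```

```bash
cat >> st.py <<'E'
d=R.T@(np.array(st["ee_pos"])-[.535,.07,.0]);print("psi",np.degrees(np.arctan2(d[1],d[0])),np.hypot(*d[:2]))
E
python3 st.py
```

```text
17.9833 q7 0.15166739341251065 head 150.30511704930692 [0.4662 0.0533 0.0688] [ 1.1633 -3.8899  7.1076] [-0.7112 -0.599  -0.0111] effort7 0.3856411948800087 0.022107708783117123 40.26869058609009
psi -43.488295787896085 0.07074427239159506
```

Tracking is clean, with about 4 N of winding force. I'll finish turn one.

servo_tool(
  steps="1 0.86 1.18 0 0 0 0;1 0.60 1.33 0 0 0 0;1 0.31 1.43 0 0 0 0;1 0.01 1.46 0 0 0 0;1 -0.30 1.43 0 0 0 0",
)

```text
clock: 18.4
ee_pos: [0.4857, 0.1216, 0.0687]
orientation: [[-0.87, 0.493, -0.001], [0.493, 0.87, -0.002], [-0.0, -0.002, -1.0]]
force: [-1.8, -3.1, 8.9]
opening: 0.0219
finger_force: 40.3
```

servo_tool(
  steps="1 -0.59 1.34 0 0 0 0;1 -0.86 1.19 0 0 0 0;1 -1.08 0.98 0 0 0 0;1 -1.26 0.74 0 0 0 0;1 -1.39 0.46 0 0 0 0",
)

```text
clock: 18.82
ee_pos: [0.5548, 0.1382, 0.0688]
orientation: [[-0.87, 0.492, -0.001], [0.492, 0.87, 0.0], [0.001, -0.0, -1.0]]
force: [-2.7, -0.8, 8.3]
opening: 0.0221
finger_force: 40.4
```

servo_tool(
  steps="1 -1.45 0.16 0 0 0 0;1 -1.46 -0.15 0 0 0 0;1 -1.39 -0.45 0 0 0 0;1 -1.27 -0.73 0 0 0 0;1 -1.09 -0.98 0 0 0 0",
)

```text
clock: 19.23
ee_pos: [0.6032, 0.0873, 0.0688]
orientation: [[-0.87, 0.493, 0.001], [0.493, 0.87, 0.003], [0.0, 0.004, -1.0]]
force: [-2.0, 2.5, 5.8]
opening: 0.0215
finger_force: 40.0
```

servo_tool(
  steps="1 -0.86 -1.18 0 0 0 0;1 -0.60 -1.33 0 0 0 0;1 -0.31 -1.43 0 0 0 0;1 -0.01 -1.46 0 0 0 0;1 0.30 -1.43 0 0 0 0",
)

```text
clock: 19.65
ee_pos: [0.5827, 0.0189, 0.0688]
orientation: [[-0.869, 0.494, 0.004], [0.494, 0.869, 0.002], [-0.002, 0.004, -1.0]]
force: [0.7, 4.2, 4.0]
opening: 0.022
finger_force: 39.8
```

```bash
python3 st.py
```

```text
19.65 q7 0.3802274896881655 head 150.3865841653348 [0.5827 0.0189 0.0688] [0.72   4.2245 4.0184] [ 1.1644 -0.062  -0.0643] effort7 -0.009708706056699157 0.02196842513038778 39.818962812423706
psi -162.85689865693024 0.06997168467074137
```

Turn one is complete and accurate. Two more turns follow.

servo_tool(
  steps="1 0.59 -1.34 0 0 0 0;1 0.86 -1.19 0 0 0 0;1 1.08 -0.98 0 0 0 0;1 1.26 -0.74 0 0 0 0;1 1.39 -0.46 0 0 0 0",
)

```text
clock: 20.07
ee_pos: [0.5148, 0.0029, 0.0689]
orientation: [[-0.869, 0.495, 0.006], [0.495, 0.869, 0.002], [-0.004, 0.004, -1.0]]
force: [4.1, 2.1, 3.4]
opening: 0.0218
finger_force: 39.8
```

servo_tool(
  steps="1 1.45 -0.16 0 0 0 0;1 1.46 0.15 0 0 0 0;1 1.39 0.45 0 0 0 0;1 1.27 0.73 0 0 0 0;1 1.09 0.98 0 0 0 0",
)

```text
clock: 20.48
ee_pos: [0.4662, 0.0528, 0.0688]
orientation: [[-0.869, 0.495, 0.002], [0.495, 0.869, -0.003], [-0.003, -0.001, -1.0]]
force: [2.7, -2.9, 6.0]
opening: 0.0221
finger_force: 40.2
```

servo_tool(
  steps="1 0.86 1.18 0 0 0 0;1 0.60 1.33 0 0 0 0;1 0.31 1.43 0 0 0 0;1 0.01 1.46 0 0 0 0;1 -0.30 1.43 0 0 0 0",
)

```text
clock: 20.9
ee_pos: [0.4846, 0.1206, 0.0686]
orientation: [[-0.87, 0.493, -0.003], [0.493, 0.87, -0.003], [0.001, -0.004, -1.0]]
force: [-2.7, -1.1, 10.6]
opening: 0.022
finger_force: 40.5
```

servo_tool(
  steps="1 -0.59 1.34 0 0 0 0;1 -0.86 1.19 0 0 0 0;1 -1.08 0.98 0 0 0 0;1 -1.26 0.74 0 0 0 0;1 -1.39 0.46 0 0 0 0",
)

```text
clock: 21.32
ee_pos: [0.5544, 0.1382, 0.0689]
orientation: [[-0.871, 0.492, -0.001], [0.492, 0.871, 0.001], [0.001, 0.001, -1.0]]
force: [-3.5, 1.5, 8.6]
opening: 0.022
finger_force: 40.4
```

servo_tool(
  steps="1 -1.45 0.16 0 0 0 0;1 -1.46 -0.15 0 0 0 0;1 -1.39 -0.45 0 0 0 0;1 -1.27 -0.73 0 0 0 0;1 -1.09 -0.98 0 0 0 0",
)

```text
clock: 21.73
ee_pos: [0.6033, 0.0865, 0.0688]
orientation: [[-0.87, 0.493, 0.002], [0.493, 0.87, 0.003], [-0.001, 0.004, -1.0]]
force: [0.5, 4.0, 5.2]
opening: 0.0221
finger_force: 40.0
```

servo_tool(
  steps="1 -0.86 -1.18 0 0 0 0;1 -0.60 -1.33 0 0 0 0;1 -0.31 -1.43 0 0 0 0;1 -0.01 -1.46 0 0 0 0;1 0.30 -1.43 0 0 0 0",
)

```text
clock: 22.15
ee_pos: [0.5825, 0.0188, 0.0688]
orientation: [[-0.869, 0.494, 0.004], [0.494, 0.869, 0.002], [-0.002, 0.004, -1.0]]
force: [1.2, 3.4, 3.9]
opening: 0.0221
finger_force: 39.8
```

```bash
python3 st.py
```

```text
22.15 q7 0.38242137982022795 head 150.3802137546439 [0.5825 0.0188 0.0688] [1.2091 3.4445 3.9321] [ 1.1879 -0.1002  0.0118] effort7 -0.010465377126820385 0.022099381261892093 39.84357297420502
psi -162.71413673545115 0.06994430011776678
```

servo_tool(
  steps="1 0.59 -1.34 0 0 0 0;1 0.86 -1.19 0 0 0 0;1 1.08 -0.98 0 0 0 0;1 1.26 -0.74 0 0 0 0;1 1.39 -0.46 0 0 0 0",
)

```text
clock: 22.57
ee_pos: [0.5148, 0.0029, 0.0689]
orientation: [[-0.869, 0.495, 0.006], [0.495, 0.869, 0.002], [-0.004, 0.004, -1.0]]
force: [4.9, 1.8, 3.2]
opening: 0.022
finger_force: 39.8
```

servo_tool(
  steps="1 1.45 -0.16 0 0 0 0;1 1.46 0.15 0 0 0 0;1 1.39 0.45 0 0 0 0;1 1.27 0.73 0 0 0 0;1 1.09 0.98 0 0 0 0",
)

```text
clock: 22.98
ee_pos: [0.4662, 0.0528, 0.0688]
orientation: [[-0.869, 0.496, 0.002], [0.495, 0.869, -0.003], [-0.003, -0.001, -1.0]]
force: [2.8, -3.1, 7.4]
opening: 0.0222
finger_force: 40.2
```

servo_tool(
  steps="1 0.86 1.18 0 0 0 0;1 0.60 1.33 0 0 0 0;1 0.31 1.43 0 0 0 0;1 0.01 1.46 0 0 0 0;1 -0.30 1.43 0 0 0 0",
)

```text
clock: 23.4
ee_pos: [0.4845, 0.1205, 0.0686]
orientation: [[-0.87, 0.493, -0.003], [0.493, 0.87, -0.003], [0.001, -0.004, -1.0]]
force: [-3.7, -0.5, 10.3]
opening: 0.0219
finger_force: 40.5
```

servo_tool(
  steps="1 -0.59 1.34 0 0 0 0;1 -0.86 1.19 0 0 0 0;1 -1.08 0.98 0 0 0 0;1 -1.26 0.74 0 0 0 0;1 -1.39 0.46 0 0 0 0",
)

```text
clock: 23.82
ee_pos: [0.5544, 0.1382, 0.0688]
orientation: [[-0.871, 0.492, -0.001], [0.492, 0.871, 0.001], [0.001, 0.001, -1.0]]
force: [-2.8, 2.5, 9.3]
opening: 0.0222
finger_force: 40.4
```

servo_tool(
  steps="1 -1.45 0.16 0 0 0 0;1 -1.46 -0.15 0 0 0 0;1 -1.39 -0.45 0 0 0 0;1 -1.27 -0.73 0 0 0 0;1 -1.09 -0.98 0 0 0 0",
)

```text
clock: 24.23
ee_pos: [0.6032, 0.0865, 0.0689]
orientation: [[-0.87, 0.493, 0.002], [0.493, 0.87, 0.003], [-0.001, 0.004, -1.0]]
force: [0.1, 4.1, 5.6]
opening: 0.0219
finger_force: 40.0
```

servo_tool(
  steps="1 -0.86 -1.18 0 0 0 0;1 -0.60 -1.33 0 0 0 0;1 -0.31 -1.43 0 0 0 0;1 -0.01 -1.46 0 0 0 0;1 0.30 -1.43 0 0 0 0",
)

```text
clock: 24.65
ee_pos: [0.5825, 0.0187, 0.0688]
orientation: [[-0.869, 0.494, 0.004], [0.494, 0.869, 0.002], [-0.002, 0.004, -1.0]]
force: [0.5, 4.4, 4.2]
opening: 0.0225
finger_force: 39.9
```

servo_tool(
  steps="1 0.42 -1.02 0 0 0 0;1 0 0 0 0 0 0;1 0 0 0 0 0 0;1 0 0 0 0 0 0;1 0 0 0 0 0 0",
)

```text
clock: 25.07
ee_pos: [0.5716, 0.0103, 0.0684]
orientation: [[-0.869, 0.495, -0.001], [0.495, 0.869, -0.002], [0.0, -0.002, -1.0]]
force: [-2.1, -0.6, 7.6]
opening: 0.022
finger_force: 40.1
```

```bash
python3 st.py
```

```text
25.0667 q7 0.3843493355952999 head 150.35672093842985 [0.5716 0.0103 0.0684] [-2.1037 -0.6008  7.5742] [0.1698 0.4379 0.04  ] effort7 0.002899218670791015 0.02203916607312901 40.14069736003876
psi -151.06583615416162 0.07013355603876742
```

Three turns plus the play are done. I'm releasing, rising and taking a last look.

servo_tool(
  steps="0.3 0 0 0 0 0 0;0.3 0 0 0 0 0 0;0.3 0 0 0 0 0 0;0.3 0 0 0 0 0 0;0.3 0 0 -2 0 0 0",
)

```text
clock: 25.48
ee_pos: [0.5699, 0.0107, 0.0852]
orientation: [[-0.869, 0.494, -0.007], [0.494, 0.869, -0.001], [0.005, -0.004, -1.0]]
force: [0.1, 0.3, -0.6]
opening: 0.0598
finger_force: 0.0
```

servo_tool(
  steps="0.3 0 0 -4 0 0 0;0.3 0 0 -4 0 0 0;0.3 0 0 -4 0 0 0;0.3 0 0 0 0 0 0;0.3 0 0 0 0 0 0",
)

```text
clock: 25.9
ee_pos: [0.574, 0.0116, 0.2104]
orientation: [[-0.869, 0.494, 0.005], [0.494, 0.869, -0.0], [-0.004, 0.002, -1.0]]
force: [-0.5, -0.9, -0.7]
opening: 0.0596
finger_force: 0.0
```

```bash
python3 st.py; python3 - <<'E'
from fit import *
w=r.snapshot("wrist");fit(w,np.array([.535,.07]),"wrist",270,360)
s=r.snapshot("side")
cv2.imwrite("pics/end.png",np.hstack([cv2.resize(w["pixels"][:,:,::-1],(400,300)),cv2.resize(s["pixels"][150:225,197:297,::-1],(400,300),interpolation=cv2.INTER_CUBIC)]))
E
```

```text
25.9 q7 0.5282459309446308 head 150.3684344290125 [0.574  0.0116 0.2104] [-0.4661 -0.9222 -0.659 ] [-0.0104  0.0524  0.0207] effort7 0.053687060717493296 0.059623450718222434 0.0
psi -154.02961583475837 0.07078193265975291
wrist 803 [(np.float64(0.574), np.float64(300.0)), (np.float64(0.587), np.float64(303.0)), (np.float64(0.589), np.float64(302.0)), (np.float64(0.594), np.float64(301.0))]
```

View pics/end.png

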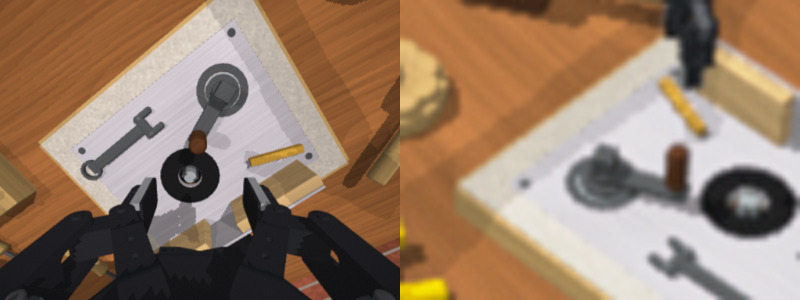

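The last view shows the crank seated upright in the socket at about 302° (target 303°), the gripper clear, and the wrench and bar where they were. I'm handing in.

```bash
python3 -c "
from bench import r
print(r.close_job())"
```

```text
the job is handed in; nothing more can be done
None
```

The crank is fully home in the socket, the cutter was wound down to its stop (felt at about 0.8 N m) and raised three turns, and the crank is released and standing; the job was handed in at about 26 s, with no verdict returned.

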